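# Sort out the mixed-up lamps in the test nests

## Task

The three car interior lamps were put into the wrong test nests. Using the empty cork mat as the free spot to park one of them (near its middle) on the way, get every lamp into the nest whose rim has the colour of its switch block, lying flat inside the rim and lengthwise (either way round). Set the lamps down gently rather than dropping them, and leave the tape roll, the clip cup and the glue bottle where they stand.

Things in the scene. Friction and masses are not known exactly. Their poses are not given: they have to be found in the camera images.
- red_lamp: Loose car lamp, lens down: grey plate 96 (x) x 62 (y) x 12 mm, on its middle a red switch block 44 (x) x 30 (y) mm, top 36 mm above the underside: grip it across y. Grey bosses up to 18 mm high beyond the block, |x| over 30 mm. Origin: centre of the underside, x along the length, z up. About 0.12 kg. Starts in a nest of another colour, lengthwise.
- yellow_lamp: Loose car lamp, lens down: grey plate 96 (x) x 62 (y) x 12 mm, on its middle a yellow switch block 44 (x) x 30 (y) mm, top 36 mm above the underside: grip it across y. Grey bosses up to 18 mm high beyond the block, |x| over 30 mm. Origin: centre of the underside, x along the length, z up. About 0.12 kg. Starts in a nest of another colour, lengthwise.
- blue_lamp: Loose car lamp, lens down: grey plate 96 (x) x 62 (y) x 12 mm, on its middle a blue switch block 44 (x) x 30 (y) mm, top 36 mm above the underside: grip it across y. Grey bosses up to 18 mm high beyond the block, |x| over 30 mm. Origin: centre of the underside, x along the length, z up. About 0.12 kg. Starts in a nest of another colour, lengthwise.
- red_nest: Fixed test nest: shallow tray with a dark floor and a red rim, 124 (x) x 90 (y) mm outside, rim 4 mm thick and 10 mm high, floor 4 mm above the bench, inside 116 x 82 mm. Holds one lamp flat with about 10 mm play all round. Origin at the centre of its underside on the bench, x along the length, z up.
- yellow_nest: Fixed test nest: shallow tray with a dark floor and a yellow rim, 124 (x) x 90 (y) mm outside, rim 4 mm thick and 10 mm high, floor 4 mm above the bench, inside 116 x 82 mm. Holds one lamp flat with about 10 mm play all round. Origin at the centre of its underside on the bench, x along the length, z up.
- blue_nest: Fixed test nest: shallow tray with a dark floor and a blue rim, 124 (x) x 90 (y) mm outside, rim 4 mm thick and 10 mm high, floor 4 mm above the bench, inside 116 x 82 mm. Holds one lamp flat with about 10 mm play all round. Origin at the centre of its underside on the bench, x along the length, z up.
- mat: Fixed flat cork mat, 130 (x) x 96 (y) x 4 mm thick, empty at the start: the free spot. Origin at the centre of its underside on the bench, x along the length.
- tape: Green roll of tape lying flat, loose, 64 mm across, 19 mm high, hole 42 mm; origin at the centre of its underside. Not to be moved.
- clip_cup: Steel cup of trim clips, loose, 56 mm across the rim, 50 mm high; origin at the centre of its underside. Not to be moved.
- glue: White glue bottle standing upright, loose, 42 mm across, 110 mm high; origin at the centre of its underside. Not to be moved.
Mind the look-alikes: they are no part of the job. What is shaped like the blue_lamp but green is not meant. What is shaped like the red_lamp but pink is not meant.

How it is judged:
On the way:
1. one of the lamps has been set down flat on the cork mat and let go (((horizontal distance between red_lamp and mat below 0.04 m and z of red_lamp in the frame of mat between 0.001 and 0.008 m and angle between red_lamp's own z axis and vertical below 0.1 rad and linear speed of red_lamp below 0.02 m/s and contact force between the fingers and red_lamp below 0.1 N) or (horizontal distance between yellow_lamp and mat below 0.04 m and z of yellow_lamp in the frame of mat between 0.001 and 0.008 m and angle between yellow_lamp's own z axis and vertical below 0.1 rad and linear speed of yellow_lamp below 0.02 m/s and contact force between the fingers and yellow_lamp below 0.1 N) or (horizontal distance between blue_lamp and mat below 0.04 m and z of blue_lamp in the frame of mat between 0.001 and 0.008 m and angle between blue_lamp's own z axis and vertical below 0.1 rad and linear speed of blue_lamp below 0.02 m/s and contact force between the fingers and blue_lamp below 0.1 N))), for 0.2 s.
At the end, for the whole second after the job is handed in: Each lamp lies released and at rest in the nest of its own colour: flat on the nest's floor (underside within 2.5 mm of it, tilt under 0.06 rad), centre within 15 mm of the nest's centre, long side within 0.3 rad of the nest's, either way round (horizontal distance between red_lamp and red_nest below 0.015 m and z of red_lamp in the frame of red_nest between 0.001 and 0.0065 m and angle between the x axis of red_lamp and the x axis of red_nest, either way round below 0.3 rad and angle between each of red_lamp, yellow_lamp, blue_lamp's own z axis and vertical below 0.06 rad and linear speed of each of red_lamp, yellow_lamp, blue_lamp below 0.02 m/s and contact force between the fingers and red_lamp below 0.1 N and horizontal distance between yellow_lamp and yellow_nest below 0.015 m and z of yellow_lamp in the frame of yellow_nest between 0.001 and 0.0065 m and angle between the x axis of yellow_lamp and the x axis of yellow_nest, either way round below 0.3 rad and contact force between the fingers and yellow_lamp below 0.1 N and horizontal distance between blue_lamp and blue_nest below 0.015 m and z of blue_lamp in the frame of blue_nest between 0.001 and 0.0065 m and angle between the x axis of blue_lamp and the x axis of blue_nest, either way round below 0.3 rad and contact force between the fingers and blue_lamp below 0.1 N); the robot touches nothing.
It fails at once if a lamp is dropped (falls free at more than 0.7 m/s) ((linear speed of red_lamp above 0.7 m/s and contact force between the fingers and red_lamp below 0.1 N) or (linear speed of yellow_lamp above 0.7 m/s and contact force between the fingers and yellow_lamp below 0.1 N) or (linear speed of blue_lamp above 0.7 m/s and contact force between the fingers and blue_lamp below 0.1 N)).
It fails at once if the tape roll, clip cup or glue bottle is moved by more than 30 mm (distance of any of tape, clip_cup, glue from where it was at the start of the episode above 0.03 m).
It also fails if it takes over 99 s, if anything falls off the work surface, if the arm or the gripper's body presses on something with over 40 N, if the wrist force passes 120 N, or if a joint passes its speed limit or range.

## Robot

A 7-joint arm with a two-finger parallel gripper is mounted at the origin on the work surface. World frame = base frame: x ahead of the robot, y to its left, z up, the work surface at z = 0. Lengths are in m, angles in rad, forces in N, time in s.
With the tool pointing down it reaches from about 0.35 to 0.9 m from the base axis. Payload 19.9 kg.
Tool frame: the origin (TCP) lies at the very end of the fingers, on their centre line; the grasp point (between the pads) lies grasp_offset behind it (grasp_offset is the distance from the TCP to the grasp point, in m); z points along the fingers, y is the line along which they close (so a half turn about z gives the same grasp; the last joint's range is limited). The gripper opens to 85 mm and grips with 20 to 120 N. Pads are 22 mm wide; open, the fingers measure 114 mm over their backs; the gripper's body (76 mm by 85 mm) begins 54 mm behind the grasp point. The pads swing forward as they close: fully open they stand 13 mm farther back than shut.
Start: joints at [-1.192, 0.417, -0.01, 1.614, 0.005, 1.111, -0.053], TCP at [0.255, 0.57, 0.231] pointing down, gripper open.
Joint ranges: [-2.81, 2.81], [-0.39, 2.02], [-1.27, 1.25], [0.06, 2.57], [-1.19, 4.33], [0.19, 2], [-2.82, 2.82]. Speed limits (rad/s): [1.89, 1.89, 2.39, 2.39, 3.01, 3.01, 3.01].

## Interface

Orientations are given as a unit quaternion [x, y, z, w].
In Python, from workcell import * gives the robot as it stands.
- The arm moves only by the tool arm_command, never from a script. Its argument "plan" is a list that holds one entry, the list of rows, each a list of 7 numbers: the shift along the tool's x, y, z in shares of 500 mm (1.0 is 500 mm), then the turn, a rotation vector about the tool's x, y, z in shares of pi rad (1.0 is pi rad), then the finger opening in mm, from 0 to 85.4. In form: [[[x, y, z, wx, wy, wz, claw], ...]]. A call has 1 to 12 rows; each row is the pose to reach, as a shift and turn from the pose commanded when the call began, along the tool's axes at that moment; what a row does not reach only later rows make up. A row lasts 1/12 s, in which the tool goes at most 41.7 mm and 7.16 degrees, less where a joint would pass 70% of its speed; a pose out of reach is approached as far as the arm can. Shift and turn numbers lie between -1 and 1, and a call with a number outside is refused. A call with a gripper value outside its range is refused whole. The fingers move at their own pace and stop on an object; "force" is the grip in N (left out, the last holds). Time passes only in rows, so rows that repeat a pose let the fingers close. It gives the time, the measured TCP pose, the force, the opening and the grip force at its end, in the units of the state.
- get_state(): the state, without advancing time (a new reading comes with each control period).
- capture(name): name is "side" or "top" or "wrist"; returns the picture (420x560x3 uint8, red, green, blue); there is no depth.
- calibration(name): a dict with "vfov" (degrees; the focal length in pixels is half the picture's height over the tangent of half this angle, whatever the lens; pixels are square), "cx", "cy" (the principal point, pixels), "R" (3x3) and "t" (3): a world point X has camera coordinates R X + t. Camera axes: x right, y down, z forward; pixel columns grow to the right and rows downward; lengths in m; the calibration is good to about 2 mm. A picture is of the moment at which its call begins: read the wrist's pose just before it. calibration takes no time and is no camera call; for the wrist camera it gives the pose at the moment of the call.
- close_job(): hands the job in; it is judged then, once.
Trained networks look in the newest picture that a camera, given by its name, has taken for a name from the list of things; names that differ only in an ending like _2 or _b are one class to them, and where a whole thing is asked for, a point or a joint stands for the part that bears it (a point fixed in the world has none). Each returns a list of dicts, best first, with "p" (0 to 1); they miss things now and then, are a little off and sometimes report something else, mostly with a low value. They report only what shows in the picture. A call takes as long as a camera call. They do not tell look-alikes from the thing itself.
- silhouettes(target, camera): "region" (420x560 bool, what is visible of it) and "centre" ([column, row] in pixels, amid what is visible of it).
- spot_point(target, camera): "centre" ([column, row] in pixels: a listed point, or the origin of a listed thing).
The state is a dict: "clock": time; "qpos": joint angles; "joint_vel": joint speeds; "joint_efforts": joint torques, N m; "ee_pos": TCP position; "tcp_rot": TCP orientation; "contact_force": force on the tool from outside, world axes, zero at the start; "wrist_torque": the same for the moment, N m; "finger_gap": opening from 0.0 (shut) to 1.0 (fully open); "gripper_force": force on a finger pad.
Only numpy, scipy, OpenCV 4.12 (cv2) and the standard library are available. Lean on these libraries where they do the work, as an engineer would, in place of code of your own. Each camera call takes 0.05 s, during which the arm holds its last target. There are 200 camera calls.

## Working session

There is one attempt and no reset: what is moved stays moved. The work goes in short steps, Python scripts to look and compute and a tool call to move; the robot and the scene stay as the last step left them, time stands still between calls to the robot, and variables do not carry over. Pictures are saved under pics/ and viewed, at most 14 in all, crops included, and the job is handed in when it is done.

Besides the shell and the picture viewer there is one more tool, called after ">>>" by a JSON object that holds its "op" and its "data", one argument or row to a line. arm_command: Moves the arm, as the interface text tells. Its arguments: {"type":"object","properties":{"plan":{"type":"array","items":{"type":"array","items":{"type":"array","items":{"type":"number"}}}},"force":{"type":"number"}},"required":["plan"]}

```bash
mkdir -p pics; python3 - <<'E'
from workcell import *
import cv2
for n in("top","side"):
    im=capture(n); cv2.imwrite(f"pics/{n}0.png",im[:,:,::-1])
    c=calibration(n); print(n,c)
s=get_state(); print(s)
try: print(grasp_offset)
except Exception as e: print(e)
E
```

```text
top {'vfov': 43.000094458510205, 'cx': 273.36910553474104, 'cy': 213.6881865723119, 'R': array([[ 1.97276314e-02, -9.99805391e-01, -6.14281541e-06],
       [-9.88737643e-01, -1.95083368e-02, -1.48382267e-01],
       [ 1.48353271e-01,  2.93330432e-03, -9.88930080e-01]]), 't': array([0.07912759, 0.53034026, 1.08211652])}
side {'vfov': 54.737697961975385, 'cx': 291.5605118705592, 'cy': 209.90580521826186, 'R': array([[ 0.88807481, -0.45967973,  0.00420488],
       [-0.33830411, -0.65972252, -0.67105628],
       [ 0.31124502,  0.59452565, -0.74139449]]), 't': array([-0.41410459,  0.28116674,  0.63878444])}
{'clock': 0.1, 'qpos': array([-1.1914923 ,  0.41794424, -0.01030568,  1.61409409,  0.00469966,
        1.11070482, -0.05303467]), 'joint_vel': array([ 0.00130289, -0.0021735 , -0.00206115, -0.00309342, -0.00080029,
        0.0022566 , -0.00064857]), 'joint_efforts': array([ 8.34294151e-04, -8.65827942e+01,  6.79579116e-01, -4.35635698e+01,
        1.91855634e-02,  4.98543071e-03,  6.02940486e-05]), 'ee_pos': array([0.25519007, 0.57019225, 0.23071248]), 'tcp_rot': array([ 2.08864996e-01,  9.77944321e-01, -5.58281724e-04, -7.55513008e-05]), 'contact_force': array([-0.51552   ,  0.01436055, -0.05476913]), 'wrist_torque': array([-0.01631833,  0.03096799, -0.02376266]), 'gripper_force': 0.0, 'finger_gap': 1.0005941370988298}
0.0187
```

View pics/top0.png

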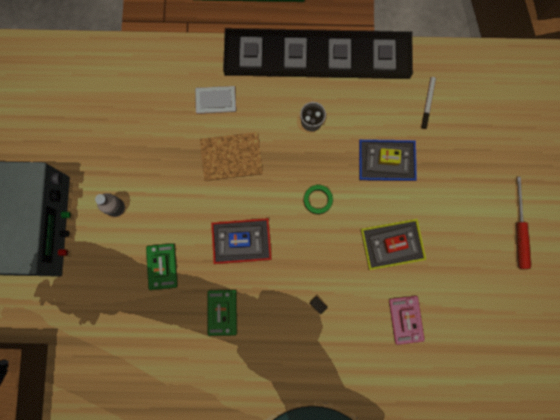

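View pics/side0.png

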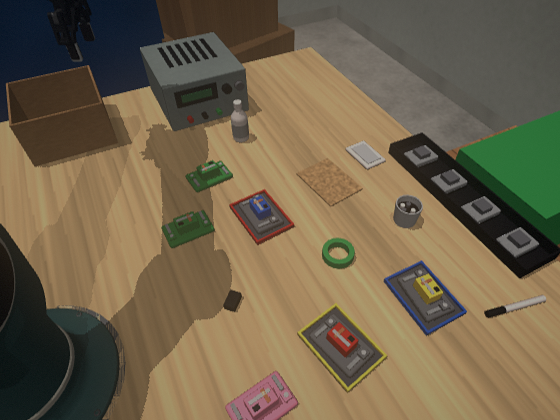

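The top view shows the blue lamp in the red nest (240,240), the red lamp in the yellow nest (395,245) and the yellow lamp in the blue nest (388,158). The mat is at (232,157), tape at (318,199), cup at (312,116) and bottle at (108,204).
Candidates that could be confused with the lamps are the green boards at (162,265) and (222,312) and the pink one at (407,320). By description, these aren't meant: they lie on the bare bench and their plates are coloured, not grey. Next I'll measure the poses and check a close crop.

```bash
cat > h.py <<'E'
from workcell import *
import numpy as np, cv2
from scipy.spatial.transform import Rotation as Ro
def toworld(px,z,c):
    px=np.atleast_2d(px).astype(float); f=210/np.tan(np.radians(c["vfov"])/2)
    d=np.c_[(px[:,0]-c["cx"])/f,(px[:,1]-c["cy"])/f,np.ones(len(px))]@c["R"]
    o=-c["R"].T@c["t"]; return (o+d*((z-o[2])/d[:,2])[:,None])[:,:2]
HUE={"red":[(0,6),(174,180)],"yellow":[(24,36)],"blue":[(108,128)]}
def mask(im,col,s=130,v=50):
    h=cv2.cvtColor(im,cv2.COLOR_RGB2HSV); m=np.zeros(im.shape[:2],bool)
    for a,b in HUE[col]: m|=(h[...,0]>=a)&(h[...,0]<=b)
    return m&(h[...,1]>s)&(h[...,2]>v)
def rect(w):
    (cx,cy),(a,b),_=r=cv2.minAreaRect((w*1000).astype(np.float32)); p=cv2.boxPoints(r)
    e=[p[1]-p[0],p[2]-p[1]]; e=max(e,key=np.linalg.norm)
    return np.round([cx,cy,max(a,b),min(a,b),np.degrees(np.arctan2(e[1],e[0]))%180],1)
E
python3 - <<'E'
from h import *
im=capture("top");c=calibration("top")
big=cv2.resize(im[125:280,190:440],None,fx=3,fy=3,interpolation=cv2.INTER_CUBIC);cv2.imwrite("pics/crop.png",big[:,:,::-1])
at={"red":((395,245),(240,240)),"yellow":((388,158),(395,245)),"blue":((240,240),(388,158))}
U=4
for col,(l,n) in at.items():
    for nm,(x,y),r,z in(("lamp",l,17,.036),("nest",n,38,.010)):
        sub=cv2.resize(im[y-r:y+r,x-r:x+r],None,fx=U,fy=U,interpolation=cv2.INTER_CUBIC)
        m=mask(sub,col).astype(np.uint8)
        ys,xs=np.nonzero(m); px=np.c_[(xs+.5)/U-.5+x-r,(ys+.5)/U-.5+y-r]
        print(col,nm,len(px),rect(toworld(px,z,c)) if len(px)>5 else"")
for t,z in(("mat",.004),("tape",.0),("clip_cup",0.0),("glue",0.0),("red_lamp",0),("yellow_lamp",0),("blue_lamp",0),("red_nest",0),("yellow_nest",0),("blue_nest",0)):
    for d in spot_point(t,"top")[:3]: print(t,round(d["p"],2),np.round(d["centre"],1),np.round(toworld(d["centre"],z,c)*1000))
d=silhouettes("mat","top")[0];ys,xs=np.nonzero(d["region"]);print(rect(toworld(np.c_[xs,ys],.004,c)))
E
```

```text
red lamp 3849 [ 471.9 -167.9   48.7   31.6  104.7]
red nest 6156 [473.2 158.3 122.7  89.6  95.5]
yellow lamp 3702 [ 659.8 -158.    46.7   33.5   86.2]
yellow nest 9919 [ 473.7 -168.   129.    93.8  101.1]
blue lamp 2571 [473.7 160.4  43.9  30.2  94.6]
blue nest 3587 [ 657.6 -157.8  121.3   87.8   89.8]
mat 0.85 [231.4 155.3] [[663. 185.]]
tape 0.72 [319.3 199.3] [[568. -10.]]
clip_cup 0.72 [310.5 121.5] [[745.  11.]]
glue 0.68 [114.8 204.5] [[548. 436.]]
glue 0.25 [391.  244.5] [[ 472. -166.]]
red_lamp 0.94 [404.7 322.2] [[ 308. -193.]]
red_lamp 0.57 [394.  246.3] [[ 469. -172.]]
yellow_lamp 0.81 [387.5 159.3] [[ 661. -160.]]
blue_lamp 0.96 [161.3 262.8] [[423. 328.]]
blue_lamp 0.61 [242.6 241.1] [[473. 155.]]
blue_lamp 0.61 [220.  311.7] [[322. 199.]]
yellow_nest 0.81 [392.4 243.3] [[ 475. -169.]]
blue_nest 0.97 [389.6 159.8] [[ 660. -165.]]
blue_nest 0.53 [112.4 205.2] [[546. 442.]]
[661.6 186.1 129.7  96.8  98.1]
```

View pics/crop.png

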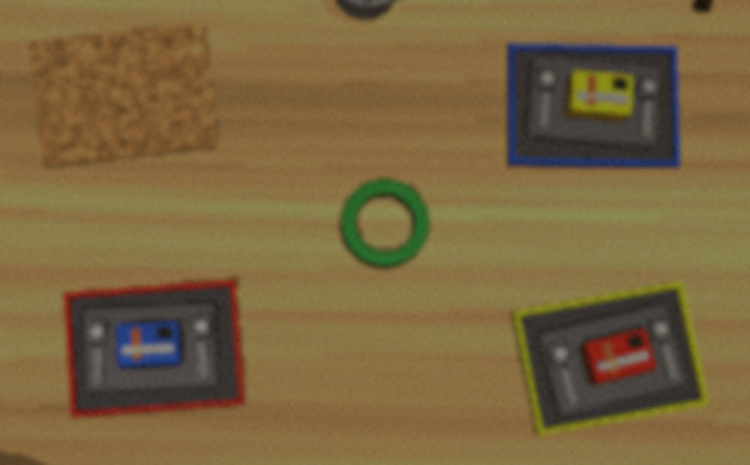

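The crop confirms the choice: grey plates, with a blue block at crop (148,343) in the red rim, red at (618,355) in the yellow rim and yellow at (602,92) in the blue rim. The plan is blue→mat, red→red nest, yellow→yellow nest, blue→blue nest.

```bash
cat >> h.py <<'E'
def go(x,y,z,yaw,s=None):
    """shift mm and turn in tool axes to TCP (mm) pointing down, tool y at yaw deg (mod 180)"""
    s=s or get_state(); R=Ro.from_quat(s["tcp_rot"]); p=np.array(s["ee_pos"])*1000
    ty=R.as_matrix()[:,1]; cur=np.degrees(np.arctan2(ty[1],ty[0])); yaw=cur+(yaw-cur+90)%180-90
    a=np.radians(yaw); Y=np.array([np.cos(a),np.sin(a),0]); Z=np.array([0,0,-1.]); T=Ro.from_matrix(np.c_[np.cross(Y,Z),Y,Z])
    print("at",np.round(p,1),round(cur,1),"shift",np.round(R.inv().apply(np.array([x,y,z])-p),1),"turn",np.round((R.inv()*T).as_rotvec(),3))
E
python3 -c "
from h import *
go(473.7,160.4,120,4.8)"
```

```text
at [255.3 570.5 231.3] 65.9 shift [-366.8 -285.1  111.3] turn [-0.     0.     1.066]
```

Units first: shifts go in shares of 500 mm and turns go in shares of pi rad. So -367 mm / 500 = -0.734, -285 mm / 500 = -0.57, 1.066 rad / 3.1416 = 0.3393.

>>> {"op": "arm_command", "data": {
  "plan": [
    [[-0.734,-0.57,0.222,0,0,0.3393,85],[-0.734,-0.57,0.222,0,0,0.3393,85],[-0.734,-0.57,0.222,0,0,0.3393,85],[-0.734,-0.57,0.222,0,0,0.3393,85],[-0.734,-0.57,0.222,0,0,0.3393,85],[-0.734,-0.57,0.222,0,0,0.3393,85],[-0.734,-0.57,0.222,0,0,0.3393,85],[-0.734,-0.57,0.222,0,0,0.3393,85],[-0.734,-0.57,0.222,0,0,0.3393,85],[-0.734,-0.57,0.222,0,0,0.3393,85],[-0.734,-0.57,0.222,0,0,0.3393,85],[-0.734,-0.57,0.222,0,0,0.3393,85]]
  ],
  "force": 60
}}

```text
clock: 1.7
ee_pos: [0.4753, 0.1557, 0.1196]
tcp_rot: [0.678, 0.735, -0.0, 0.001]
contact_force: [-0.4, 0.2, 0.2]
finger_gap: 0.993
gripper_force: 0.0
```

```bash
python3 - <<'E'
from h import *
c=calibration("wrist");im=capture("wrist");cv2.imwrite("pics/w1.png",im[:,:,::-1])
go(473.7,160.4,70,4.8)
for col,z in(("blue",.040),("red",.010)):
    m=mask(im,col,120,50).astype(np.uint8)
    n,lab,st,ce=cv2.connectedComponentsWithStats(m)
    k=1+np.argmax(st[1:,4]); ys,xs=np.nonzero(lab==k); print(col,len(xs),rect(toworld(np.c_[xs,ys],z,c)))
E
```

```text
at [476.  154.  119.3] 4.4 shift [ 6.7 -1.8 49.3] turn [-0.     0.002 -0.006]
blue 1940 [474.1 164.5  45.6  29.6  93.9]
red 3466 [474.1 160.2 123.7  89.9  95.5]
```

View pics/w1.png

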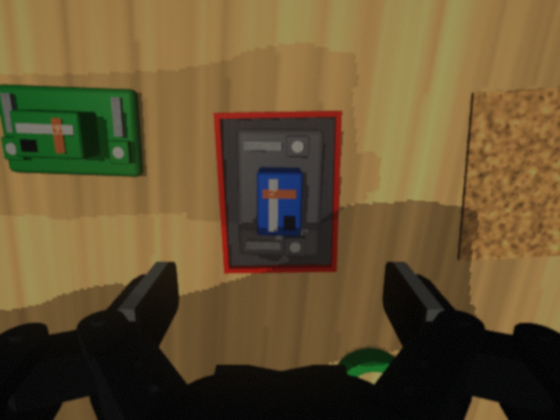

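The wrist view shows the blue block at (279,203) inside the red rim (centre about (279,190)). A green look-alike is at (70,130) and the mat is on the right. The fingers have clear room.

```bash
python3 -c "
from h import *
capture('top');go(474,161,20,4.6)"
```

```text
at [475.  156.6 119.7] 4.5 shift [ 4.6 -0.7 99.7] turn [-0.     0.001 -0.002]
```

To row units: 99 mm / 500 = 0.198, 4.5 mm / 500 = 0.009.

>>> {"op": "arm_command", "data": {
  "plan": [
    [[0.009,-0.001,0.04,0,0,0,85],[0.009,-0.001,0.09,0,0,0,85],[0.009,-0.001,0.13,0,0,0,85],[0.009,-0.001,0.16,0,0,0,85],[0.009,-0.001,0.18,0,0,0,85],[0.009,-0.001,0.192,0,0,0,85],[0.009,-0.001,0.198,0,0,0,85],[0.009,-0.001,0.198,0,0,0,85],[0.009,-0.001,0.198,0,0,0,85]]
  ]
}}

```text
clock: 2.55
ee_pos: [0.4733, 0.1651, 0.0219]
tcp_rot: [0.677, 0.736, 0.0, 0.0]
contact_force: [-0.2, -0.2, -0.7]
finger_gap: 0.996
gripper_force: 0.0
```

```bash
python3 -c "
from h import *
go(474,161,20,4.6); print(get_state()['contact_force'])"
```

```text
at [473.3 165.1  21.9] 4.8 shift [-4.1  0.3  1.9] turn [ 0.001 -0.     0.004]
[-0.15906049 -0.15948009 -0.66043114]
```

To row units: -3 mm / 500 = -0.006.

>>> {"op": "arm_command", "data": {
  "plan": [
    [[-0.006,0,0,0,0,0,85],[-0.006,0,0,0,0,0,85],[-0.006,0,0,0,0,0,25],[-0.006,0,0,0,0,0,25],[-0.006,0,0,0,0,0,25],[-0.006,0,0,0,0,0,25],[-0.006,0,0,0,0,0,25],[-0.006,0,0,0,0,0,25],[-0.006,0,0,0,0,0,25],[-0.006,0,0,0,0,0,25],[-0.006,0,0,0,0,0,25],[-0.006,0,0,0,0,0,25]]
  ]
}}

```text
clock: 3.55
ee_pos: [0.4733, 0.1619, 0.0216]
tcp_rot: [0.677, 0.736, 0.0, -0.0]
contact_force: [-2.0, -1.1, 6.6]
finger_gap: 0.338
gripper_force: 60.0
```

```bash
python3 -c "
from h import *
s=get_state();go(661.6,186,100,8.1); print(s['contact_force'],s['finger_gap'])"
```

```text
at [473.3 161.9  21.6] 4.8 shift [  8.2 189.7 -78.4] turn [ 0.    -0.    -0.057]
[-1.98169949 -1.05838742  6.56440158] 0.3378643563245791
```

To row units: 190 mm / 500 = 0.38, 185 mm / 500 = 0.37, -0.057 rad / 3.1416 = -0.0181.

>>> {"op": "arm_command", "data": {
  "plan": [
    [[0,0,-0.016,0,0,0,25],[0,0,-0.05,0,0,0,25],[0,0.01,-0.084,0,0,0,25],[0.002,0.03,-0.114,0,0,-0.0032,25],[0.004,0.07,-0.136,0,0,-0.0064,25],[0.006,0.12,-0.14,0,0,-0.0095,25],[0.008,0.18,-0.14,0,0,-0.0127,25],[0.012,0.24,-0.14,0,0,-0.0181,25],[0.014,0.3,-0.14,0,0,-0.0181,25],[0.016,0.346,-0.14,0,0,-0.0181,25],[0.016,0.37,-0.14,0,0,-0.0181,25],[0.016,0.38,-0.14,0,0,-0.0181,25]]
  ]
}}

```text
clock: 4.55
ee_pos: [0.6632, 0.1855, 0.0913]
tcp_rot: [0.656, 0.755, -0.0, 0.0]
contact_force: [-0.9, -0.4, -1.5]
finger_gap: 0.333
gripper_force: 59.4
```

>>> {"op": "arm_command", "data": {
  "plan": [
    [[0,0,0,0,0,0,25],[0,0,0,0,0,0,25],[0,0,0,0,0,0,25]]
  ]
}}

```text
clock: 4.8
ee_pos: [0.661, 0.1858, 0.0915]
tcp_rot: [0.655, 0.755, -0.0, -0.0]
contact_force: [-0.5, -0.1, -1.4]
finger_gap: 0.332
gripper_force: 59.4
```

```bash
python3 -c "
from h import *
s=get_state();go(661.6,186,22,8.1); print(s['contact_force'],s['finger_gap'],s['gripper_force'])
im=capture('top');cv2.imwrite('pics/t1.png',cv2.resize(im[90:320,130:450],None,fx=2,fy=2)[:,:,::-1])"
```

```text
at [661.  185.8  91.5] 8.1 shift [ 0.1  0.7 69.5] turn [-0.001 -0.    -0.   ]
[-0.51980218 -0.13952584 -1.35256393] 0.33221962837375596 59.41454887390137
```

View pics/t1.png

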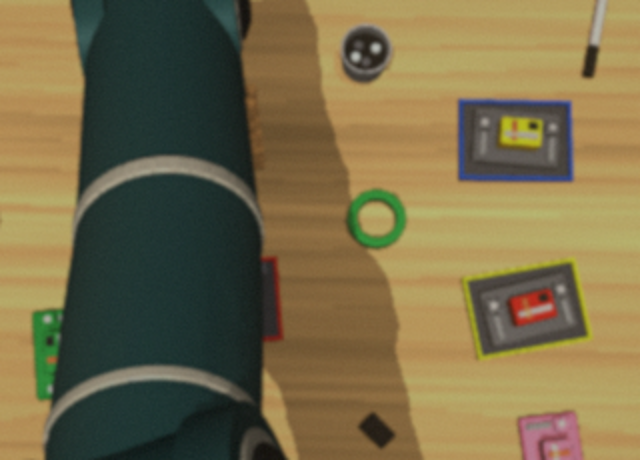

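The arm hides the mat in this view, but the load (1.4 N) and the gap show the lamp is held. I'll lower it gently now.

To row units: 70 mm / 500 = 0.14, 69 mm / 500 = 0.138.

>>> {"op": "arm_command", "data": {
  "plan": [
    [[0,0,0.02,0,0,0,25],[0,0,0.05,0,0,0,25],[0,0,0.08,0,0,0,25],[0,0,0.102,0,0,0,25],[0,0,0.116,0,0,0,25],[0,0,0.124,0,0,0,25],[0,0,0.13,0,0,0,25],[0,0,0.134,0,0,0,25],[0,0,0.138,0,0,0,25],[0,0,0.14,0,0,0,25],[0,0,0.14,0,0,0,25]]
  ]
}}

```text
clock: 5.77
ee_pos: [0.6621, 0.1858, 0.0217]
tcp_rot: [0.656, 0.755, 0.0, 0.0]
contact_force: [-0.3, -0.5, -1.4]
finger_gap: 0.339
gripper_force: 59.3
```

To row units: -110 mm / 500 = -0.22, -100 mm / 500 = -0.2.

>>> {"op": "arm_command", "data": {
  "plan": [
    [[0,0,0,0,0,0,50],[0,0,0,0,0,0,85],[0,0,0,0,0,0,85],[0,0,0,0,0,0,85],[0,0,0,0,0,0,85],[0,0,-0.02,0,0,0,85],[0,0,-0.06,0,0,0,85],[0,0,-0.11,0,0,0,85],[0,0,-0.17,0,0,0,85],[0,0,-0.2,0,0,0,85],[0,0,-0.22,0,0,0,85],[0,0,-0.22,0,0,0,85]]
  ]
}}

```text
clock: 6.77
ee_pos: [0.6629, 0.186, 0.134]
tcp_rot: [0.656, 0.755, 0.001, 0.001]
contact_force: [0.7, -0.7, 0.2]
finger_gap: 0.997
gripper_force: 0.0
```

```bash
python3 - <<'E'
from h import *
c=calibration("wrist");im=capture("wrist");cv2.imwrite("pics/w2.png",im[:,:,::-1])
m=mask(im,"blue",120,50).astype(np.uint8)
n,lab,st,ce=cv2.connectedComponentsWithStats(m)
k=1+np.argmax(st[1:,4]); ys,xs=np.nonzero(lab==k); print(len(xs),rect(toworld(np.c_[xs,ys],.04,c)))
go(472,-168,130,13)
E
```

```text
1555 [662.2 187.3  43.9  29.6  97.3]
at [662.2 185.9 132.1] 8.1 shift [-323.6 -238.     1.7] turn [ 0.001 -0.    -0.086]
```

View pics/w2.png

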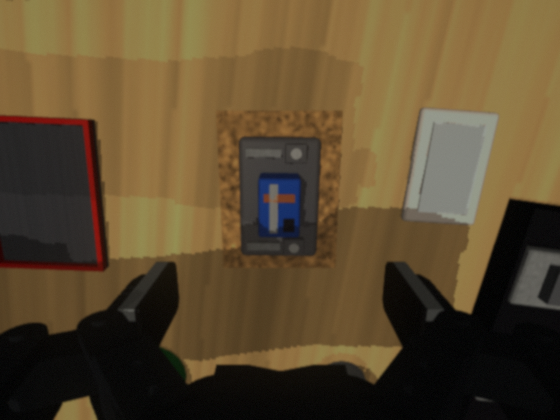

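The blue lamp lies flat at the middle of the mat (block at (280,205)) and has been released. Next is the red lamp.

To row units: -324 mm / 500 = -0.648, -238 mm / 500 = -0.476, -0.086 rad / 3.1416 = -0.0274.

>>> {"op": "arm_command", "data": {
  "plan": [
    [[-0.03,-0.02,0,0,0,0,85],[-0.09,-0.066,0,0,0,0,85],[-0.154,-0.114,0,0,0,-0.0064,85],[-0.22,-0.162,0,0,0,-0.0095,85],[-0.286,-0.21,0,0,0,-0.0127,85],[-0.352,-0.26,0,0,0,-0.0159,85],[-0.418,-0.308,0,0,0,-0.0191,85],[-0.484,-0.356,0,0,0,-0.0223,85],[-0.55,-0.404,0,0,0,-0.0255,85],[-0.6,-0.442,0,0,0,-0.0274,85],[-0.632,-0.466,0.004,0,0,-0.0274,85],[-0.648,-0.476,0.004,0,0,-0.0274,85]]
  ]
}}

```text
clock: 7.82
ee_pos: [0.4693, -0.1709, 0.1282]
tcp_rot: [0.624, 0.782, -0.001, -0.001]
contact_force: [-0.5, 0.4, 0.2]
finger_gap: 0.997
gripper_force: 0.0
```

>>> {"op": "arm_command", "data": {
  "plan": [
    [[0,0,0,0,0,0,85],[0,0,0,0,0,0,85],[0,0,0,0,0,0,85],[0,0,0,0,0,0,85]]
  ]
}}

```text
clock: 8.15
ee_pos: [0.4724, -0.1671, 0.1291]
tcp_rot: [0.622, 0.783, -0.0, -0.0]
contact_force: [0.4, -0.8, -0.4]
finger_gap: 0.997
gripper_force: 0.0
```

```bash
python3 - <<'E'
from h import *
c=calibration("wrist");im=capture("wrist");cv2.imwrite("pics/w3.png",im[:,:,::-1])
for col,z in(("red",.040),("yellow",.010)):
    m=mask(im,col,120,50).astype(np.uint8)
    n,lab,st,ce=cv2.connectedComponentsWithStats(m)
    for k in 1+np.argsort(-st[1:,4])[:2]: ys,xs=np.nonzero(lab==k); print(col,len(xs),rect(toworld(np.c_[xs,ys],z,c)))
go(472,-168,20,13.5)
E
```

```text
red 4137 [ 331.6 -180.4   86.    53.4    7.4]
red 1986 [ 472.  -165.3   47.    30.1  105.2]
yellow 1497 [ 686.2 -163.2   50.7   34.7   87. ]
yellow 774 [ 492.5 -109.2   63.6   32.8  151.6]
at [ 472.3 -167.3  129.1] 13.1 shift [ -0.6  -0.4 109.1] turn [-0.    -0.    -0.007]
```

View pics/w3.png

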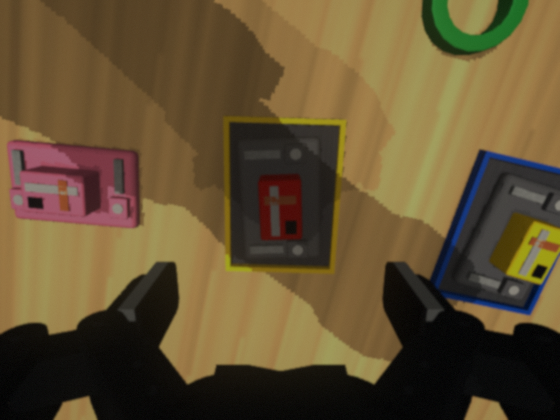

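The red-blocked grey lamp is in the yellow nest at (280,207), centred between the fingers. The pink look-alike is on the left at (72,185). I'll go down and grip.

To row units: 108 mm / 500 = 0.216, 107 mm / 500 = 0.214, -0.01 rad / 3.1416 = -0.0032.

>>> {"op": "arm_command", "data": {
  "plan": [
    [[0,0,0.04,0,0,-0.0032,85],[0,0,0.09,0,0,-0.0032,85],[0,0,0.136,0,0,-0.0032,85],[0,0,0.17,0,0,-0.0032,85],[0,0,0.192,0,0,-0.0032,85],[0,0,0.206,0,0,-0.0032,85],[0,0,0.214,0,0,-0.0032,85],[0,0,0.216,0,0,-0.0032,85],[0,0,0.216,0,0,-0.0032,85],[0,0,0.216,0,0,-0.0032,85],[0,0,0.216,0,0,-0.0032,85]]
  ]
}}

```text
clock: 9.12
ee_pos: [0.4722, -0.1686, 0.022]
tcp_rot: [0.619, 0.786, 0.0, 0.001]
contact_force: [-0.1, 0.3, 0.6]
finger_gap: 0.993
gripper_force: 0.0
```

>>> {"op": "arm_command", "data": {
  "plan": [
    [[0,0,0,0,0,0,25],[0,0,0,0,0,0,25],[0,0,0,0,0,0,25],[0,0,0,0,0,0,25],[0,0,0,0,0,0,25],[0,0,0,0,0,0,25],[0,0,0,0,0,0,25],[0,0,0,0,0,0,25],[0,0,0,0,0,0,25],[0,0,0,0,0,0,25]]
  ]
}}

```text
clock: 9.95
ee_pos: [0.4719, -0.1685, 0.0217]
tcp_rot: [0.619, 0.786, 0.0, 0.0]
contact_force: [-2.9, 1.0, 10.8]
finger_gap: 0.335
gripper_force: 60.0
```

```bash
python3 -c "
from h import *
s=get_state();go(473.5,159,92,5.5); print(s['contact_force'],s['finger_gap'])"
```

```text
at [ 471.9 -168.5   21.7] 13.6 shift [318.   78.5 -70.3] turn [0.    0.    0.141]
[-2.87543188  1.01771448 10.78529968] 0.33540019425977163
```

To row units: -70 mm / 500 = -0.14, -68 mm / 500 = -0.136.

>>> {"op": "arm_command", "data": {
  "plan": [
    [[0,0,-0.016,0,0,0,25],[0,0,-0.05,0,0,0,25],[0,0,-0.09,0,0,0,25],[0,0,-0.12,0,0,0,25],[0,0,-0.136,0,0,0,25],[0,0,-0.14,0,0,0,25]]
  ]
}}

```text
clock: 10.45
ee_pos: [0.4724, -0.1686, 0.0927]
tcp_rot: [0.619, 0.786, 0.0, 0.001]
contact_force: [0.5, -0.5, -1.3]
finger_gap: 0.336
gripper_force: 59.4
```

To row units: 318 mm / 500 = 0.636, 308 mm / 500 = 0.616, 0.14 rad / 3.1416 = 0.0446.

>>> {"op": "arm_command", "data": {
  "plan": [
    [[0.02,0.004,0,0,0,0,25],[0.06,0.014,0,0,0,0,25],[0.12,0.03,0,0,0,0.0064,25],[0.19,0.046,0,0,0,0.0127,25],[0.26,0.064,0,0,0,0.0191,25],[0.33,0.082,0,0,0,0.0255,25],[0.4,0.098,0,0,0,0.0318,25],[0.47,0.116,0,0,0,0.0382,25],[0.53,0.132,0,0,0,0.0446,25],[0.58,0.144,0,0,0,0.0446,25],[0.616,0.152,0,0,0,0.0446,25],[0.636,0.157,0,0,0,0.0446,25]]
  ]
}}

```text
clock: 11.45
ee_pos: [0.4722, 0.162, 0.0903]
tcp_rot: [0.671, 0.742, -0.001, -0.001]
contact_force: [-0.3, 0.3, -0.7]
finger_gap: 0.342
gripper_force: 59.5
```

>>> {"op": "arm_command", "data": {
  "plan": [
    [[0,0,0,0,0,0,25],[0,0,0,0,0,0,25],[0,0,0,0,0,0,25],[0,0,0,0,0,0,25]]
  ]
}}

```text
clock: 11.78
ee_pos: [0.4735, 0.1578, 0.0912]
tcp_rot: [0.673, 0.74, -0.0, 0.0]
contact_force: [0.6, 0.2, -3.0]
finger_gap: 0.333
gripper_force: 59.5
```

```bash
python3 -c "
from h import *
s=get_state();go(473.5,159,21.5,5.5); print(s['contact_force'],s['finger_gap'],s['gripper_force'])"
```

```text
at [473.5 157.8  91.2] 5.5 shift [ 1.3  0.2 69.7] turn [-0.     0.    -0.001]
[ 0.58144652  0.1897868  -2.97224331] 0.33337978074169 59.473185539245605
```

To row units: 70 mm / 500 = 0.14, 69 mm / 500 = 0.138.

>>> {"op": "arm_command", "data": {
  "plan": [
    [[0.002,0,0.02,0,0,0,25],[0.002,0,0.05,0,0,0,25],[0.002,0,0.08,0,0,0,25],[0.002,0,0.102,0,0,0,25],[0.002,0,0.116,0,0,0,25],[0.002,0,0.124,0,0,0,25],[0.002,0,0.13,0,0,0,25],[0.002,0,0.134,0,0,0,25],[0.002,0,0.138,0,0,0,25],[0.002,0,0.14,0,0,0,25],[0.002,0,0.14,0,0,0,25]]
  ]
}}

```text
clock: 12.7
ee_pos: [0.4736, 0.1602, 0.0217]
tcp_rot: [0.672, 0.741, 0.0, 0.0]
contact_force: [-0.6, -0.3, 1.6]
finger_gap: 0.334
gripper_force: 59.6
```

To row units: -110 mm / 500 = -0.22, -100 mm / 500 = -0.2.

>>> {"op": "arm_command", "data": {
  "plan": [
    [[0,0,0,0,0,0,50],[0,0,0,0,0,0,85],[0,0,0,0,0,0,85],[0,0,0,0,0,0,85],[0,0,0,0,0,0,85],[0,0,-0.02,0,0,0,85],[0,0,-0.06,0,0,0,85],[0,0,-0.11,0,0,0,85],[0,0,-0.17,0,0,0,85],[0,0,-0.2,0,0,0,85],[0,0,-0.22,0,0,0,85],[0,0,-0.22,0,0,0,85]]
  ]
}}

```text
clock: 13.7
ee_pos: [0.4741, 0.1604, 0.1334]
tcp_rot: [0.672, 0.741, 0.001, 0.0]
contact_force: [0.1, -0.8, 0.1]
finger_gap: 0.993
gripper_force: 0.0
```

```bash
python3 - <<'E'
from h import *
c=calibration("wrist");im=capture("wrist");cv2.imwrite("pics/w4.png",im[:,:,::-1])
m=mask(im,"red",120,50).astype(np.uint8)
n,lab,st,ce=cv2.connectedComponentsWithStats(m)
for k,z in zip(1+np.argsort(-st[1:,4])[:2],(.01,.04)): ys,xs=np.nonzero(lab==k); print(len(xs),rect(toworld(np.c_[xs,ys],z,c)))
go(659,-158,130,-3)
E
```

```text
3049 [474.1 160.1 123.4  89.8  95.6]
2032 [473.3 163.6  47.3  30.1  96.5]
at [473.6 160.3 132. ] 5.6 shift [-334.8  153.7    2. ] turn [ 0.001 -0.001  0.15 ]
```

View pics/w4.png

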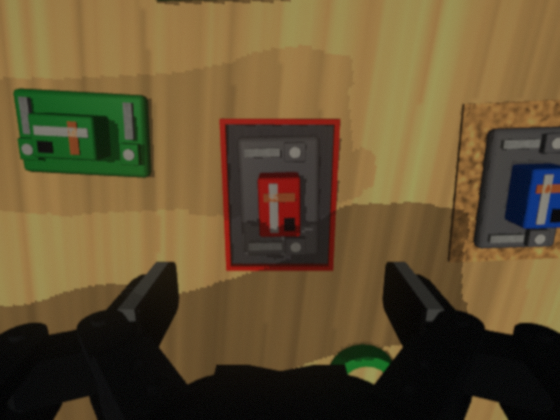

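The red lamp lies flat and centred in the red nest at (280,205). Next is the yellow lamp.

To row units: -335 mm / 500 = -0.67, 132 mm / 500 = 0.264, 0.15 rad / 3.1416 = 0.0477.

>>> {"op": "arm_command", "data": {
  "plan": [
    [[-0.03,0.014,0,0,0,0,85],[-0.09,0.04,0,0,0,0.0064,85],[-0.16,0.074,0,0,0,0.0095,85],[-0.23,0.106,0,0,0,0.0159,85],[-0.3,0.138,0,0,0,0.0223,85],[-0.37,0.17,0,0,0,0.0286,85],[-0.44,0.202,0,0,0,0.035,85],[-0.51,0.234,0,0,0,0.0414,85],[-0.574,0.264,0,0,0,0.0477,85],[-0.624,0.286,0.004,0,0,0.0477,85],[-0.656,0.302,0.004,0,0,0.0477,85],[-0.67,0.308,0.004,0,0,0.0477,85]]
  ]
}}

```text
clock: 14.75
ee_pos: [0.6588, -0.1614, 0.1273]
tcp_rot: [0.727, 0.687, -0.001, -0.0]
contact_force: [-0.4, -0.1, 0.1]
finger_gap: 0.995
gripper_force: 0.0
```

>>> {"op": "arm_command", "data": {
  "plan": [
    [[0,0,0,0,0,0,85],[0,0,0,0,0,0,85],[0,0,0,0,0,0,85],[0,0,0,0,0,0,85],[0,0,0,0,0,0,85]]
  ]
}}

```text
clock: 15.17
ee_pos: [0.659, -0.1572, 0.1295]
tcp_rot: [0.725, 0.689, 0.0, -0.0]
contact_force: [-0.1, -0.2, -0.7]
finger_gap: 0.992
gripper_force: 0.0
```

```bash
python3 - <<'E'
from h import *
c=calibration("wrist");im=capture("wrist");cv2.imwrite("pics/w5.png",im[:,:,::-1])
for col,z in(("yellow",.040),("blue",.010)):
    m=mask(im,col,120,50).astype(np.uint8)
    n,lab,st,ce=cv2.connectedComponentsWithStats(m)
    for k in 1+np.argsort(-st[1:,4])[:2]: ys,xs=np.nonzero(lab==k); print(col,len(xs),rect(toworld(np.c_[xs,ys],z,c)))
go(659,-158,21,-3)
E
```

```text
yellow 1734 [ 501.2 -187.9   83.6   62.7    9.1]
yellow 141 [ 582.6 -276.9   38.1   10.    91.6]
blue 2365 [ 659.5 -156.2  122.9   89.1   90.3]
at [ 659.  -157.5  129.5] -3.0 shift [ -0.6  -0.  108.5] turn [ 0. -0.  0.]
```

View pics/w5.png

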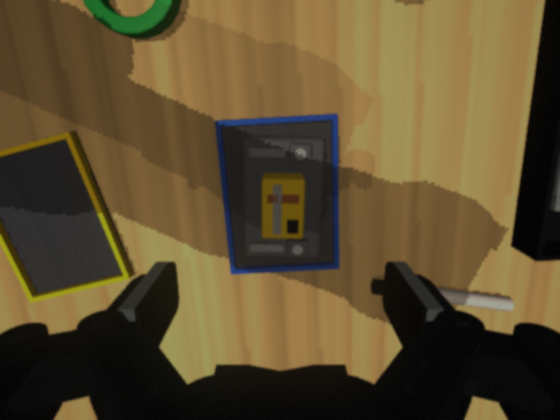

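The yellow lamp is in the blue nest at (283,206), about 2 mm to the right of centre. The pen tip at (378,287) is clear of the fingers. I'll go down and grip.

To row units: 108 mm / 500 = 0.216, 107 mm / 500 = 0.214.

>>> {"op": "arm_command", "data": {
  "plan": [
    [[0,0.004,0.04,0,0,0,85],[0,0.004,0.09,0,0,0,85],[0,0.004,0.136,0,0,0,85],[0,0.004,0.17,0,0,0,85],[0,0.004,0.192,0,0,0,85],[0,0.004,0.206,0,0,0,85],[0,0.004,0.214,0,0,0,85],[0,0.004,0.216,0,0,0,85],[0,0.004,0.216,0,0,0,85],[0,0.004,0.216,0,0,0,85],[0,0.004,0.216,0,0,0,85]]
  ]
}}

```text
clock: 16.13
ee_pos: [0.6615, -0.1587, 0.0222]
tcp_rot: [0.726, 0.688, 0.0, 0.0]
contact_force: [0.2, -0.0, 0.8]
finger_gap: 0.996
gripper_force: 0.0
```

>>> {"op": "arm_command", "data": {
  "plan": [
    [[0,0,0,0,0,0,25],[0,0,0,0,0,0,25],[0,0,0,0,0,0,25],[0,0,0,0,0,0,25],[0,0,0,0,0,0,25],[0,0,0,0,0,0,25],[0,0,0,0,0,0,25],[0,0,0,0,0,0,25],[0,0,0,0,0,0,25],[0,0,0,0,0,0,25]]
  ]
}}

```text
clock: 16.97
ee_pos: [0.6613, -0.1586, 0.0216]
tcp_rot: [0.726, 0.688, 0.0, 0.0]
contact_force: [-0.2, 1.8, 5.3]
finger_gap: 0.339
gripper_force: 60.2
```

To row units: -70 mm / 500 = -0.14, -68 mm / 500 = -0.136.

>>> {"op": "arm_command", "data": {
  "plan": [
    [[0,0,-0.016,0,0,0,25],[0,0,-0.05,0,0,0,25],[0,0,-0.09,0,0,0,25],[0,0,-0.12,0,0,0,25],[0,0,-0.136,0,0,0,25],[0,0,-0.14,0,0,0,25],[0,0,-0.14,0,0,0,25]]
  ]
}}

```text
clock: 17.55
ee_pos: [0.6611, -0.1584, 0.0916]
tcp_rot: [0.726, 0.688, 0.0, 0.0]
contact_force: [0.1, 0.0, -2.1]
finger_gap: 0.337
gripper_force: 59.4
```

```bash
python3 -c "
from h import *
s=get_state();go(473.7,-168,92,11.5); print(s['contact_force'],s['finger_gap'])"
```

```text
at [ 661.1 -158.4   91.6] -3.0 shift [ -19.5 -186.7   -0.5] turn [ 0.     0.    -0.254]
[ 0.07212239  0.01188179 -2.09648605] 0.33726723273040016
```

To row units: -186.5 mm / 500 = -0.373, -19.5 mm / 500 = -0.039, -0.26 rad / 3.1416 = -0.0828.

>>> {"op": "arm_command", "data": {
  "plan": [
    [[-0.002,-0.012,0,0,0,-0.0064,25],[-0.006,-0.044,0,0,0,-0.0159,25],[-0.01,-0.09,0,0,0,-0.0286,25],[-0.014,-0.14,0,0,0,-0.0414,25],[-0.02,-0.19,0,0,0,-0.0541,25],[-0.026,-0.24,0,0,0,-0.0668,25],[-0.03,-0.29,0,0,0,-0.0764,25],[-0.036,-0.33,0,0,0,-0.0828,25],[-0.038,-0.358,0,0,0,-0.0828,25],[-0.039,-0.373,0,0,0,-0.0828,25],[-0.039,-0.373,0,0,0,-0.0828,25],[-0.039,-0.373,0,0,0,-0.0828,25]]
  ]
}}

```text
clock: 18.55
ee_pos: [0.4741, -0.168, 0.0912]
tcp_rot: [0.63, 0.777, -0.0, 0.0]
contact_force: [0.4, 0.9, -1.0]
finger_gap: 0.335
gripper_force: 59.4
```

>>> {"op": "arm_command", "data": {
  "plan": [
    [[0,0,0,0,0,0,25],[0,0,0,0,0,0,25],[0,0,0,0,0,0,25]]
  ]
}}

```text
clock: 18.8
ee_pos: [0.4743, -0.1681, 0.0912]
tcp_rot: [0.63, 0.777, -0.0, 0.0]
contact_force: [-0.8, -0.4, -0.9]
finger_gap: 0.334
gripper_force: 59.4
```

```bash
python3 -c "
from h import *
s=get_state();go(473.7,-168,21.5,12); print(s['contact_force'],s['finger_gap'])"
```

```text
at [ 474.3 -168.1   91.2] 11.9 shift [ 0.2 -0.6 69.7] turn [-0.     0.    -0.002]
[-0.76911341 -0.42492199 -0.89417759] 0.334478310542984
```

To row units: 70 mm / 500 = 0.14, 69 mm / 500 = 0.138.

>>> {"op": "arm_command", "data": {
  "plan": [
    [[0,0,0.02,0,0,0,25],[0,0,0.05,0,0,0,25],[0,0,0.08,0,0,0,25],[0,0,0.102,0,0,0,25],[0,0,0.116,0,0,0,25],[0,0,0.124,0,0,0,25],[0,0,0.13,0,0,0,25],[0,0,0.134,0,0,0,25],[0,0,0.138,0,0,0,25],[0,0,0.14,0,0,0,25],[0,0,0.14,0,0,0,25]]
  ]
}}

```text
clock: 19.72
ee_pos: [0.474, -0.1682, 0.0216]
tcp_rot: [0.63, 0.776, 0.0, 0.0]
contact_force: [0.5, 1.2, -1.7]
finger_gap: 0.338
gripper_force: 59.4
```

To row units: -110 mm / 500 = -0.22, -100 mm / 500 = -0.2.

>>> {"op": "arm_command", "data": {
  "plan": [
    [[0,0,0,0,0,0,50],[0,0,0,0,0,0,85],[0,0,0,0,0,0,85],[0,0,0,0,0,0,85],[0,0,0,0,0,0,85],[0,0,-0.02,0,0,0,85],[0,0,-0.06,0,0,0,85],[0,0,-0.11,0,0,0,85],[0,0,-0.17,0,0,0,85],[0,0,-0.2,0,0,0,85],[0,0,-0.22,0,0,0,85],[0,0,-0.22,0,0,0,85]]
  ]
}}

```text
clock: 20.72
ee_pos: [0.4746, -0.1683, 0.1334]
tcp_rot: [0.63, 0.776, 0.001, 0.001]
contact_force: [-0.2, -0.5, -0.0]
finger_gap: 0.994
gripper_force: 0.0
```

```bash
python3 - <<'E'
from h import *
im=capture("wrist");cv2.imwrite("pics/w6.png",im[:,:,::-1])
go(662,186.5,130,7.7)
E
```

```text
at [ 474.1 -168.1  132. ] 11.9 shift [308.3 256.8   2.3] turn [0.001 0.    0.073]
```

View pics/w6.png

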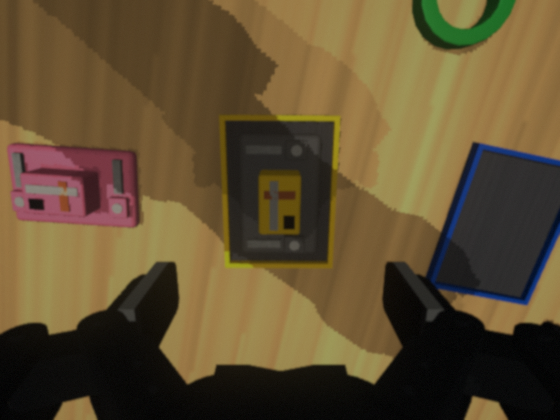

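The yellow lamp lies centred in the yellow nest at (280,203). I'll go back to the blue lamp on the mat.

To row units: 308 mm / 500 = 0.616, 300 mm / 500 = 0.6, 0.073 rad / 3.1416 = 0.0232.

>>> {"op": "arm_command", "data": {
  "plan": [
    [[0.028,0.024,0,0,0,0,85],[0.084,0.07,0,0,0,0.0032,85],[0.146,0.122,0,0,0,0.0064,85],[0.208,0.174,0,0,0,0.0095,85],[0.27,0.224,0,0,0,0.0127,85],[0.332,0.276,0,0,0,0.0159,85],[0.394,0.328,0,0,0,0.0191,85],[0.456,0.38,0,0,0,0.0223,85],[0.516,0.43,0,0,0,0.0232,85],[0.568,0.472,0,0,0,0.0232,85],[0.6,0.5,0.004,0,0,0.0232,85],[0.616,0.514,0.004,0,0,0.0232,85]]
  ]
}}

```text
clock: 21.77
ee_pos: [0.6617, 0.1895, 0.1267]
tcp_rot: [0.657, 0.754, -0.001, -0.001]
contact_force: [-0.2, -0.5, -0.8]
finger_gap: 0.998
gripper_force: 0.0
```

>>> {"op": "arm_command", "data": {
  "plan": [
    [[0,0,0,0,0,0,85],[0,0,0,0,0,0,85],[0,0,0,0,0,0,85],[0,0,0,0,0,0,85],[0,0,0,0,0,0,85]]
  ]
}}

```text
clock: 22.18
ee_pos: [0.6619, 0.1849, 0.1295]
tcp_rot: [0.659, 0.752, -0.0, 0.0]
contact_force: [-0.0, 0.1, 0.9]
finger_gap: 0.994
gripper_force: 0.0
```

```bash
python3 -c "
from h import *
go(662,186,21.5,8)
c=calibration('wrist');im=capture('wrist')
m=mask(im,'blue',120,50).astype(np.uint8)
n,lab,st,ce=cv2.connectedComponentsWithStats(m)
k=1+np.argmax(st[1:,4]); ys,xs=np.nonzero(lab==k); print(len(xs),rect(toworld(np.c_[xs,ys],.04,c)))"
```

```text
at [661.9 184.9 129.5] 7.6 shift [  1.1   0.3 108. ] turn [ 0.     0.    -0.007]
1596 [662.4 187.4  44.3  29.4  96.7]
```

To row units: 108 mm / 500 = 0.216, 107 mm / 500 = 0.214.

>>> {"op": "arm_command", "data": {
  "plan": [
    [[0.002,0,0.04,0,0,0,85],[0.002,0,0.09,0,0,0,85],[0.002,0,0.136,0,0,0,85],[0.002,0,0.17,0,0,0,85],[0.002,0,0.192,0,0,0,85],[0.002,0,0.206,0,0,0,85],[0.002,0,0.214,0,0,0,85],[0.002,0,0.216,0,0,0,85],[0.002,0,0.216,0,0,0,85],[0.002,0,0.216,0,0,0,85],[0.002,0,0.216,0,0,0,85]]
  ]
}}

```text
clock: 23.15
ee_pos: [0.6623, 0.1873, 0.0222]
tcp_rot: [0.658, 0.753, 0.001, 0.0]
contact_force: [-0.1, -0.1, 0.3]
finger_gap: 0.996
gripper_force: 0.0
```

>>> {"op": "arm_command", "data": {
  "plan": [
    [[0,0,0,0,0,0,25],[0,0,0,0,0,0,25],[0,0,0,0,0,0,25],[0,0,0,0,0,0,25],[0,0,0,0,0,0,25],[0,0,0,0,0,0,25],[0,0,0,0,0,0,25],[0,0,0,0,0,0,25],[0,0,0,0,0,0,25],[0,0,0,0,0,0,25]]
  ]
}}

```text
clock: 23.98
ee_pos: [0.6621, 0.1871, 0.0216]
tcp_rot: [0.658, 0.753, 0.0, 0.0]
contact_force: [-0.4, 0.1, 5.7]
finger_gap: 0.335
gripper_force: 60.7
```

To row units: -70 mm / 500 = -0.14, -68 mm / 500 = -0.136.

>>> {"op": "arm_command", "data": {
  "plan": [
    [[0,0,-0.016,0,0,0,25],[0,0,-0.05,0,0,0,25],[0,0,-0.09,0,0,0,25],[0,0,-0.12,0,0,0,25],[0,0,-0.136,0,0,0,25],[0,0,-0.14,0,0,0,25],[0,0,-0.14,0,0,0,25]]
  ]
}}

```text
clock: 24.57
ee_pos: [0.6619, 0.1872, 0.0916]
tcp_rot: [0.658, 0.753, 0.0, 0.0]
contact_force: [-0.4, 1.3, -2.0]
finger_gap: 0.336
gripper_force: 59.9
```

```bash
python3 -c "
from h import *
s=get_state();go(659,-157.5,92,0); print(s['contact_force'],s['finger_gap'])"
```

```text
at [661.9 187.2  91.6] 7.7 shift [-341.2  -48.9   -0.5] turn [ 0.    -0.     0.134]
[-0.40199133  1.29959107 -2.0175197 ] 0.33607455067709574
```

To row units: -341 mm / 500 = -0.682, -332 mm / 500 = -0.664, 0.134 rad / 3.1416 = 0.0427.

>>> {"op": "arm_command", "data": {
  "plan": [
    [[-0.024,-0.004,0,0,0,0,25],[-0.072,-0.01,0,0,0,0.0032,25],[-0.14,-0.02,0,0,0,0.0095,25],[-0.214,-0.03,0,0,0,0.0159,25],[-0.288,-0.042,0,0,0,0.0223,25],[-0.362,-0.052,0,0,0,0.0286,25],[-0.436,-0.062,0,0,0,0.035,25],[-0.51,-0.074,0,0,0,0.0414,25],[-0.576,-0.082,0,0,0,0.0427,25],[-0.628,-0.09,0,0,0,0.0427,25],[-0.664,-0.096,0,0,0,0.0427,25],[-0.682,-0.098,0,0,0,0.0427,25]]
  ]
}}

```text
clock: 25.57
ee_pos: [0.6573, -0.1616, 0.0903]
tcp_rot: [0.708, 0.706, -0.001, -0.0]
contact_force: [-0.9, 0.9, -1.4]
finger_gap: 0.332
gripper_force: 59.9
```

>>> {"op": "arm_command", "data": {
  "plan": [
    [[0,0,0,0,0,0,25],[0,0,0,0,0,0,25],[0,0,0,0,0,0,25],[0,0,0,0,0,0,25],[0,0,0,0,0,0,25]]
  ]
}}

```text
clock: 25.98
ee_pos: [0.6591, -0.1559, 0.0912]
tcp_rot: [0.706, 0.708, 0.0, -0.0]
contact_force: [0.7, -0.5, -1.2]
finger_gap: 0.336
gripper_force: 59.9
```

```bash
python3 -c "
from h import *
s=get_state();go(659,-157.5,21.5,0); print(s['contact_force'],s['finger_gap'])"
```

```text
at [ 659.1 -155.9   91.2] 0.1 shift [-1.6 -0.1 69.7] turn [-0.    -0.     0.002]
[ 0.70415821 -0.49201293 -1.23393105] 0.3363443307113131
```

>>> {"op": "arm_command", "data": {
  "plan": [
    [[0,0,0.02,0,0,0,25],[0,0,0.05,0,0,0,25],[0,0,0.08,0,0,0,25],[0,0,0.102,0,0,0,25],[0,0,0.116,0,0,0,25],[0,0,0.124,0,0,0,25],[0,0,0.13,0,0,0,25],[0,0,0.134,0,0,0,25],[0,0,0.138,0,0,0,25],[0,0,0.14,0,0,0,25],[0,0,0.14,0,0,0,25]]
  ]
}}

```text
clock: 26.9
ee_pos: [0.6591, -0.1574, 0.0217]
tcp_rot: [0.707, 0.707, 0.0, 0.0]
contact_force: [0.2, 0.1, -1.1]
finger_gap: 0.336
gripper_force: 59.9
```

To row units: -130 mm / 500 = -0.26, -110 mm / 500 = -0.22.

>>> {"op": "arm_command", "data": {
  "plan": [
    [[0,0,0,0,0,0,50],[0,0,0,0,0,0,85],[0,0,0,0,0,0,85],[0,0,0,0,0,0,85],[0,0,0,0,0,0,85],[0,0,-0.02,0,0,0,85],[0,0,-0.06,0,0,0,85],[0,0,-0.11,0,0,0,85],[0,0,-0.17,0,0,0,85],[0,0,-0.22,0,0,0,85],[0,0,-0.26,0,0,0,85],[0,0,-0.26,0,0,0,85]]
  ]
}}

```text
clock: 27.9
ee_pos: [0.6607, -0.1581, 0.1568]
tcp_rot: [0.707, 0.707, 0.002, 0.003]
contact_force: [-0.1, -0.2, 0.6]
finger_gap: 0.997
gripper_force: 0.0
```

>>> {"op": "arm_command", "data": {
  "plan": [
    [[0,0,0,0,0,0,85],[0,0,0,0,0,0,85],[0,0,0,0,0,0,85],[0,0,0,0,0,0,85]]
  ]
}}

```text
clock: 28.23
ee_pos: [0.6584, -0.1573, 0.1505]
tcp_rot: [0.707, 0.707, -0.0, -0.001]
contact_force: [0.1, 0.8, -0.2]
finger_gap: 0.995
gripper_force: 0.0
```

```bash
python3 - <<'E'
from h import *
a=capture("wrist");b=capture("side");cv2.imwrite("pics/w7.png",cv2.resize(np.hstack([a,b]),(800,300),interpolation=cv2.INTER_AREA)[:,:,::-1])
E
```

```text
(no output)
```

View pics/w7.png

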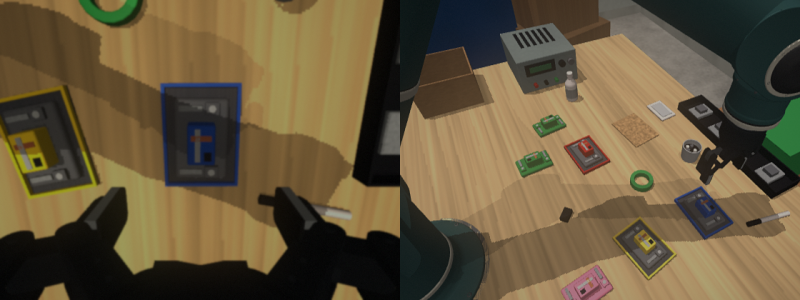

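All three lamps lie flat in the nests of their own colour: in the side half, red at (586,152), blue at (704,212) and yellow at (645,244). The tape, cup and bottle are undisturbed, so I'll hand the job in.

```bash
python3 -c "
from workcell import *
print(close_job())"
```

```text
the job is handed in; nothing more can be done
None
```

The job is handed in at about 28 s: each lamp lies flat and released in the nest of its own colour, blue having been parked on the cork mat on the way, and the tape, cup and bottle look untouched in the last picture; no verdict was returned.

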